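# Swing the specimen carrier home and bolt it

## Task

Swing the specimen carrier round on its pivot pin until its long edge lies home against the rubber-faced stop, and press it there for a second with about 10 N (never as much as 20 N) to seat it. Then slide the bolt fully across behind the carrier so that it stays home. Leave the jar, the tweezers and the small black box alone.

Things in the scene. Friction and masses are not known exactly. Their poses are not given: they have to be found in the camera images.
- fixture: fixed aluminium base plate 230 x 290 x 12 mm. Frame: x away from the robot at yaw 0, y left, origin at bench height, z 0 = bench; it spans x -135 to 95, y -115 to 175 mm, top at z 12 mm. The bolt runs between two low rails (tops z 22 mm) at x -30 and -57, y 90 to 165 mm.
- pin (a point): the axis of the fixed steel pivot pin, at the base plate's top, at x 30, y -70, z 12 mm in the fixture frame; pin 12 mm thick with a 22 mm cap whose top is at z = 34 mm, which keeps the carrier from being lifted off
- carrier: loose grey metal plate 80 x 160 x 14 mm, 0.35-0.65 kg, with 3 white discs, on the base plate (z 12-26), turning on the pin with 0.7 mm play; smooth (friction 0.2), drags 1 to 3 N. Origin: hole axis, underside. Own x -60 to 20, y -20 to 140 mm. Home: axes parallel to fixture's within 3 deg; starts 0.45-0.95 rad counter-clockwise of that. Push its x=-60 edge near the free end (y 112) towards own +x.
- carrier_corner (a point): top of the carrier's free corner on the edge to be pushed: x -60, y 140, z 14 mm in the carrier's frame
- carrier_seat (a point): point on the carrier's x = +20 mm long edge that meets the stop: x 20, y 95, z 7 mm in the carrier's frame
- stop: fixed dark steel block (top 36 mm above bench) at fixture x 50, y 25 mm, carrying on an adjusting screw a black rubber-backed face, 30 mm wide, looking to the fixture's -x; axes as the fixture's. Origin: mid-width of the face's middle setting, base plate top. The face is set anew each time, up to 2.5 mm either way in x: find it by feel. It gives 1 mm per 10 N (3 mm at most), springs back.
- bolt (a joint): steel bolt's travel in m: 0 drawn back, 0.04 fully across (rigid end); slides to the fixture's -y, 1.5 N friction, stays where left. 16 mm wide, round nose, at fixture x -43.5 mm; nose at y 80 mm drawn back, 40 mm across. Passes 2 to 9 mm behind the near edge of a carrier that is home, runs into one that is not.
- bolt_knob (a point): middle of the bolt's upright black knob, 12 mm thick, reaching from z = 24 to 54 mm above the bench; this point is on its axis at z = 42 mm, at x -43.5, y 120 mm of the fixture when the bolt is drawn back, y 80 mm when it is across
- jar: bystander: small closed glass jar, 48 mm wide, 60 mm tall, to the right of the base plate; origin under its centre
- tweezers: bystander: steel tweezers, 128 mm long, 8 mm high, lying beyond the base plate; origin under the middle
- sample_box: bystander: small black box 60 x 45 x 25 mm, to the left of the base plate beyond the bolt; origin under its centre
There are look-alikes about, which are no part of the job. Of the things that look like the carrier, the middle-sized one is meant.

How it is judged:
On the way, in this order (a step that is already met when the one before it is completed fails the run):
1. carrier home against the stop and pressed on it with 5 to 15 N for 0.4 s (x of carrier_seat in the frame of stop above -0.004 m and contact force between carrier and stop between 5 and 15 N), for 0.4 s.
2. bolt slid fully across behind the carrier (value of joint bolt above 0.036 m), for 0.2 s.
At the end, for the whole second after the job is handed in: The carrier lies flat and at rest with its seat point no more than 6 mm short of the stop's origin (the face's middle setting) in the fixture's x, parallel to the fixture within 0.06 rad, the bolt is at least 36 mm of its 40 mm across, and the robot has let go (x of carrier_seat in the frame of stop above -0.006 m and angle between the y axis of carrier and the y axis of fixture, either way round below 0.06 rad and value of joint bolt above 0.036 m and linear speed of carrier below 0.01 m/s and angle between carrier's own z axis and vertical below 0.03 rad); the robot touches nothing.
It fails at once if the carrier is pressed on the stop with more than 20 N (contact force between carrier and stop above 20 N).
It fails at once if the carrier is tipped up or levered off the base plate (angle between carrier's own z axis and vertical above 0.12 rad).
It fails at once if the jar, the tweezers or the small black box is shifted by more than 15 mm (distance of any of jar, tweezers, sample_box from where it was at the start of the episode above 0.015 m).
It also fails if it takes over 72 s, if anything falls off the work surface, if the arm or the gripper's body presses on something with over 40 N, if the wrist force passes 120 N, or if a joint passes its speed limit or range.

## Robot

A 7-joint arm with a two-finger parallel gripper is mounted at the origin on the work surface. World frame = base frame: x ahead of the robot, y to its left, z up, the work surface at z = 0. Lengths are in m, angles in rad, forces in N, time in s.
With the tool pointing down it reaches from about 0.425 to 0.975 m from the base axis. Payload 16.7 kg.
Tool frame: the origin (TCP) lies at the very end of the fingers, on their centre line; the grasp point (between the pads) lies 19 mm behind it (bot.hold_point_z is the distance from the TCP to the grasp point, in m); z points along the fingers, y is the line along which they close (so a half turn about z gives the same grasp; the last joint's range is limited). The gripper opens to 85 mm and grips with 20 to 120 N. Pads are 22 mm wide; open, the fingers measure 114 mm over their backs; the gripper's body (76 mm by 85 mm) begins 54 mm behind the grasp point. The pads swing forward as they close: fully open they stand 13 mm farther back than shut.
Start: joints at [-0.149, 0.426, 0.074, 1.606, -0.034, 1.111, -0.067], TCP at [0.675, -0, 0.231] pointing down, gripper open.
Joint ranges: [-2.85, 2.85], [-0.5, 2.14], [-1.23, 1.37], [0.21, 2.46], [-1.02, 4.16], [0.16, 2.05], [-2.73, 2.73]. Speed limits (rad/s): [1.89, 1.89, 2.39, 2.39, 3.01, 3.01, 3.01].

## Interface

Orientations are given as a rotation vector (axis times angle).
In Python, from cell import status, optics, ticket, bot gives the robot as it stands. The module is installed in compiled form; this text tells all that it offers.
- The arm moves only by the tool drive_tool, never from a script. Its argument "deltas" is a list that holds one entry, the list of rows, each a list of 7 numbers: the closure, from 0 (fully open) to 1 (shut), then the shift along the tool's x, y, z in m, then the turn, a rotation vector about the tool's x, y, z in rad. In form: [[[claw, tx, ty, tz, ax, ay, az], ...]]. A call has 1 to 12 rows; each row is the pose to reach, as a shift and turn from the pose commanded when the call began, along the tool's axes at that moment; what a row does not reach only later rows make up. A row lasts 1/8 s, in which the tool goes at most 62.5 mm and 10.7 degrees, less where a joint would pass 70% of its speed; a pose out of reach is approached as far as the arm can. A call with a gripper value outside its range is refused whole. The fingers move at their own pace and stop on an object; "squeeze" is the grip in N (left out, the last holds). Time passes only in rows, so rows that repeat a pose let the fingers close. It gives the time, the measured TCP pose, the force, the opening and the grip force at its end, in the units of the state.
- status.sense(): the state, without advancing time (a new reading comes with each control period).
- optics.snapshot(name): name is "scene" or "side" or "wrist"; returns a dict with "frame" (384x512x3 uint8, blue, green, red), "fx", "fy", "cx", "cy" (pixels), "R" (3x3) and "t" (3): a world point X has camera coordinates R X + t. Camera axes: x right, y down, z forward; pixel columns grow to the right and rows downward; lengths in m; the calibration is good to about 2 mm. A picture is of the moment at which its call begins. There is no depth.
- ticket.sign_off(): hands the job in; it is judged then, once.
The state is a dict: "time_s": time; "joints": joint angles; "joint_vel": joint speeds; "joint_efforts": joint torques, N m; "ee_pos": TCP position; "tool_rot": TCP orientation; "ft_force": force on the tool from outside, world axes, zero at the start; "ft_torque": the same for the moment, N m; "gripper_width": opening from 0.0 (shut) to 1.0 (fully open); "finger_force": force on a finger pad.
Only numpy, scipy, OpenCV 4.12 (cv2) and the standard library are available. Lean on these libraries where they do the work, as an engineer would, in place of code of your own. Each camera call takes 0.05 s, during which the arm holds its last target. There are 200 camera calls.

## Working session

There is one attempt and no reset: what is moved stays moved. The work goes in short steps, Python scripts to look and compute and a tool call to move; the robot and the scene stay as the last step left them, time stands still between calls to the robot, and variables do not carry over. Pictures are saved under pics/ and viewed, at most 10 in all, crops included, and the job is handed in when it is done.

Besides the shell and the picture viewer there is one more tool, called after ">>>" as name(argument=value, ...), one argument or row to a line, values as JSON. drive_tool: Moves the arm, as the interface text tells. Its arguments: {"type":"object","properties":{"deltas":{"type":"array","items":{"type":"array","items":{"type":"array","items":{"type":"number"}}}},"squeeze":{"type":"number"}},"required":["deltas"]}

```bash
mkdir -p pics; ls; cat > h.py <<'E'
import numpy as np, cv2, json
from scipy.spatial.transform import Rotation as Ro
from cell import status, optics, ticket, bot
def snap(n,f):
    s=optics.snapshot(n); cv2.imwrite(f'pics/{f}.png',s['frame'])
    np.savez(f'pics/{f}.npz',**{k:np.array(v) for k,v in s.items()}); return s
def ray(s,u,v,z):
    R=np.array(s['R']);t=np.array(s['t']);c=-R.T@t
    d=R.T@np.array([(u-s['cx'])/s['fx'],(v-s['cy'])/s['fy'],1]);return c+d*(z-c[2])/d[2]
def proj(s,X):
    p=np.array(s['R'])@np.array(X)+np.array(s['t']);return np.array([s['fx']*p[0]/p[2]+s['cx'],s['fy']*p[1]/p[2]+s['cy']])
E
python3 - <<'E'
from h import *
ims=[]
for n in ('scene','wrist'):
    s=snap(n,n+'0'); print(n,-np.array(s['R']).T@np.array(s['t']),s['fx'])
    cv2.imwrite(f'pics/{n}0b.png',cv2.resize(s['frame'],(800,600),interpolation=cv2.INTER_CUBIC))
st=status.sense(); print(st['time_s'],st['ee_pos'],st['tool_rot'],st['ft_force'])
print(Ro.from_rotvec(st['tool_rot']).as_matrix().round(3))
E
```

```text
pics
scene [ 0.97509852 -0.5643036   0.57268298] 388.5309751825458
wrist [0.67493798 0.08592913 0.37386314] 323.11867904178735
0.1 [ 6.74643984e-01 -4.14480840e-05  2.30718125e-01] [-2.22099251e+00 -2.22087199e+00  1.31921700e-03] [-0.40801277  0.15374243  0.39339048]
[[ 0.     1.    -0.001]
 [ 1.    -0.    -0.   ]
 [-0.    -0.001 -1.   ]]
```

View pics/scene0b.png

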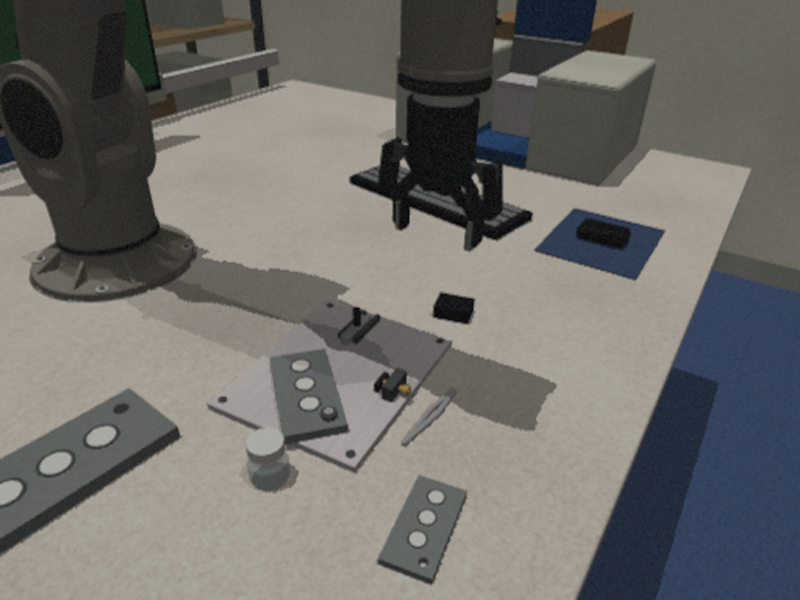

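View pics/wrist0b.png

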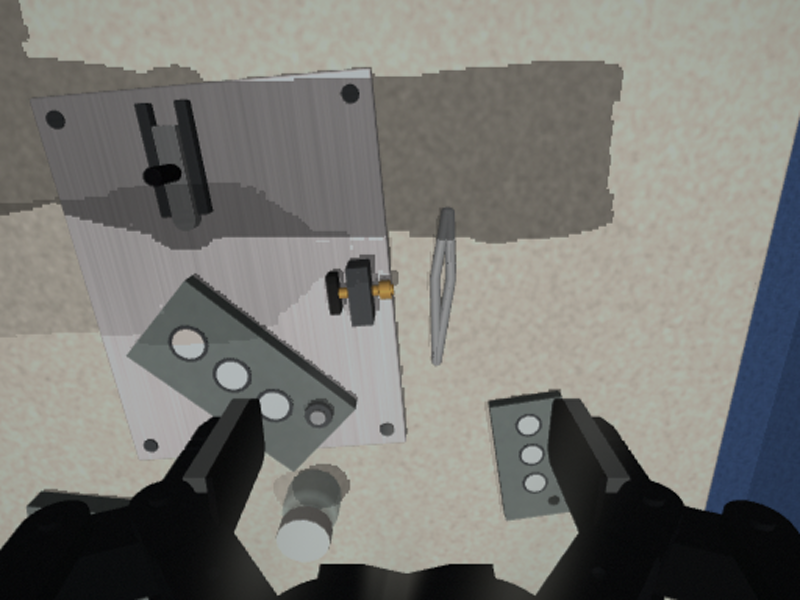

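```bash
python3 - <<'E'
from h import *
from scipy.optimize import least_squares
s=dict(np.load('pics/wrist0.npz')); k=1.5625
def fit(P,U,Z,x0):
    P=np.array(P)/1e3
    W=np.array([ray(s,u/k,v/k,z)[:2] for (u,v),z in zip(U,Z)])
    f=lambda q:((P@np.array([[np.cos(q[2]),np.sin(q[2])],[-np.sin(q[2]),np.cos(q[2])]])+q[:2])-W).ravel()
    r=least_squares(f,x0,loss='soft_l1',f_scale=.002); print(r.x.round(4)); print((r.fun.reshape(-1,2)*1e3).round(1)); return r.x
F=fit([(-135,175),(95,175),(95,-115),(-135,-115),(30,-70),(-43.5,120)],[(32,98),(370,76),(406,440),(138,460),(318,410),(152,175)],[.012]*4+[.034,.054],[.6,0,0])
C=fit([(-60,140),(20,140),(20,-20),(-60,-20),(0,0)],[(127,355),(192,276),(356,405),(293,470),(318,410)],[.026]*4+[.034],[.6,0,.7])
print('carrier rel ang',C[2]-F[2])
E
```

```text
[ 0.5711 -0.061   0.0816]
[[-2.6  1.1]
 [ 0.5  6.4]
 [ 0.4 -1.4]
 [ 0.3  0.1]
 [-0.1 -4.3]
 [ 0.5 -0.1]]
[ 0.6073 -0.1268  0.8433]
[[ 0.1  2.6]
 [-4.8 -0.3]
 [ 0.2 -0.7]
 [ 1.1  1.1]
 [ 0.5 -2.7]]
carrier rel ang 0.7617625446928254
```

>>> drive_tool(
  deltas=[
    [[1,-0.03,-0.04,0.0,0,0,0.12],[1,-0.055,-0.08,0.02,0,0,0.27],[1,-0.08,-0.13,0.05,0,0,0.42],[1,-0.1,-0.17,0.08,0,0,0.57],[1,-0.115,-0.207,0.1,0,0,0.727],[1,-0.115,-0.207,0.1,0,0,0.727],[1,-0.115,-0.207,0.1,0,0,0.727],[1,-0.115,-0.207,0.1,0,0,0.727]],
  ],
  squeeze=40,
)

```text
time_s: 1.1
ee_pos: [0.4691, -0.1146, 0.1317]
tool_rot: [2.865, 1.289, 0.001]
ft_force: [1.0, 0.7, -0.2]
gripper_width: -0.003
finger_force: 0.0
```

```bash
python3 - <<'E'
from h import *
st=status.sense(); print(st['time_s'],st['ee_pos'],st['ft_force'],st['joints'],st['gripper_width'])
print(Ro.from_rotvec(st['tool_rot']).as_matrix().round(3))
a=snap('wrist','w1'); 
# overlay estimated corners
F=[0.5711,-0.061,0.0816];C=[.6070,-.1275,.843]
def w(q,p,z): 
    c,n=np.cos(q[2]),np.sin(q[2]); return [q[0]+(c*p[0]-n*p[1])/1e3,q[1]+(n*p[0]+c*p[1])/1e3,z]
im=cv2.resize(a['frame'],(800,600),interpolation=cv2.INTER_CUBIC)
for q,ps,z in ((F,[(-135,175),(95,175),(95,-115),(-135,-115)],.012),(C,[(-60,140),(20,140),(20,-20),(-60,-20)],.026),(F,[(-35.5,80),(-51.5,80),(-43.5,120)],.022),(F,[(-43.5,120)],.054),(F,[(30,-70)],.034)):
    for p in ps:
        u=proj(a,w(q,p,z))*1.5625; cv2.drawMarker(im,tuple(int(round(x)) for x in u),(0,0,255),cv2.MARKER_CROSS,12,1)
cv2.imwrite('pics/w1b.png',im)
E
```

```text
1.1 [ 0.46910045 -0.11461866  0.13171781] [ 1.02962804  0.70893449 -0.1754993 ] [-0.09797552  0.24133349  0.23387634  2.13473097 -0.07960602  0.77243228
 -0.5389563 ] -0.0026889079245066626
[[ 0.663  0.748  0.001]
 [ 0.748 -0.663 -0.   ]
 [ 0.001  0.001 -1.   ]]
```

View pics/w1b.png

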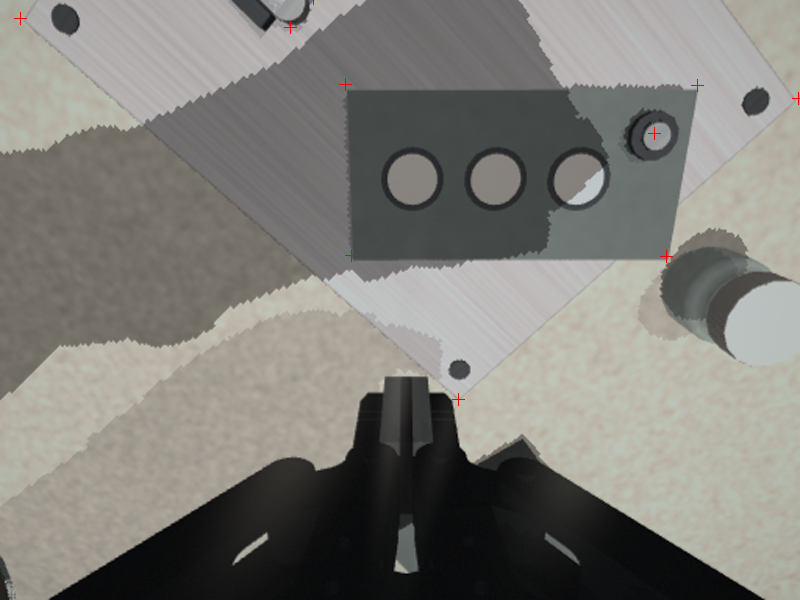

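>>> drive_tool(
  deltas=[
    [[1,0,0,0.05,0,0,0],[1,0,0,0.09,0,0,0],[1,0,0,0.113,0,0,0],[1,0,0,0.1137,0,0,0],[1,0,0,0.1137,0,0,0]],
  ],
)

```text
time_s: 1.78
ee_pos: [0.4687, -0.115, 0.0184]
tool_rot: [2.866, 1.287, 0.001]
ft_force: [-0.4, -0.3, 0.1]
gripper_width: -0.001
finger_force: 0.0
```

```bash
python3 - <<'E'
from h import *
st=status.sense(); p=np.array(st['ee_pos']); M=Ro.from_rotvec(st['tool_rot']).as_matrix()
print(st['time_s'],p,st['ft_force'])
pin=np.array([.607,-.1275]); q0=p[:2]-pin
d=Ro.from_euler('z',-.843).apply([*q0,0]); print('own',d)
# arc: rotate contact own (-71.5,112) from th 0.843 to 0.16
for i,th in enumerate(np.linspace(.843,.16,13)):
    o=[-.0715,.112]; c,s=np.cos(th),np.sin(th)
    w=pin+[c*o[0]-s*o[1],s*o[0]+c*o[1]]
    t=M.T@np.array([*(w-p[:2]),0]); print(i,round(th,3),w.round(4),t.round(4),'az',round(.843-th,3))
E
```

```text
1.775 [ 0.46867787 -0.11502769  0.0183636 ] [-0.44558703 -0.31372379  0.05710829]
own [-0.08270311  0.11157403  0.        ]
0 0.843 [ 0.4758 -0.1064] [ 0.0112 -0.0004  0.    ] az 0.0
1 0.786 [ 0.4772 -0.099 ] [ 0.0177 -0.0043  0.    ] az 0.057
2 0.729 [ 0.4791 -0.0916] [ 0.0244 -0.0078  0.    ] az 0.114
3 0.672 [ 0.4813 -0.0844] [ 0.0313 -0.0109  0.    ] az 0.171
4 0.615 [ 0.484  -0.0773] [ 0.0383 -0.0136  0.    ] az 0.228
5 0.558 [ 0.487  -0.0704] [ 0.0455 -0.016   0.    ] az 0.285
6 0.502 [ 0.4905 -0.0637] [ 0.0529 -0.0179  0.    ] az 0.341
7 0.445 [ 0.4943 -0.0571] [ 0.0603 -0.0193  0.    ] az 0.398
8 0.388 [ 0.4985 -0.0508] [ 0.0678 -0.0204  0.    ] az 0.455
9 0.331 [ 0.503  -0.0448] [ 0.0753 -0.021   0.    ] az 0.512
10 0.274 [ 0.5079 -0.039 ] [ 0.0829 -0.0212  0.    ] az 0.569
11 0.217 [ 0.5131 -0.0335] [ 0.0904 -0.021   0.    ] az 0.626
12 0.16 [ 0.5186 -0.0283] [ 0.0979 -0.0203  0.    ] az 0.683
```

>>> drive_tool(
  deltas=[
    [[1,0.004,0,0,0,0,0],[1,0.008,0,0,0,0,0],[1,0.012,-0.001,0,0,0,0],[1,0.0177,-0.0043,0,0,0,0.057],[1,0.0244,-0.0078,0,0,0,0.114],[1,0.0313,-0.0109,0,0,0,0.171],[1,0.0383,-0.0136,0,0,0,0.228],[1,0.0455,-0.016,0,0,0,0.285],[1,0.0529,-0.0179,0,0,0,0.341],[1,0.0603,-0.0193,0,0,0,0.398],[1,0.0678,-0.0204,0,0,0,0.455],[1,0.0678,-0.0204,0,0,0,0.455]],
  ],
)

```text
time_s: 3.28
ee_pos: [0.4981, -0.0501, 0.0177]
tool_rot: [-3.082, -0.609, -0.0]
ft_force: [0.8, -0.1, -1.1]
gripper_width: 0.001
finger_force: 0.0
```

```bash
python3 - <<'E'
from h import *
st=status.sense(); p=np.array(st['ee_pos']); M=Ro.from_rotvec(st['tool_rot']).as_matrix()
print(st['time_s'],p,st['ft_force'],M.T@st['ft_force'])
a=snap('wrist','w2'); cv2.imwrite('pics/w2b.png',cv2.resize(a['frame'],(800,600),interpolation=cv2.INTER_CUBIC))
pin=np.array([.607,-.1275])
for i,th in enumerate([.388,.33,.28,.24,.2,.18,.16,.14,.12,.1,.08]):
    o=[-.0715,.112]; c,s=np.cos(th),np.sin(th)
    w=pin+[c*o[0]-s*o[1],s*o[0]+c*o[1]]
    t=M.T@np.array([*(w-p[:2]),0]); print(i,round(th,3),w.round(4),t.round(4),'az',round(.388-th,3))
E
```

```text
3.275 [ 0.49811579 -0.05006059  0.01767552] [ 0.80814475 -0.10162431 -1.12260591] [0.70848263 0.40138866 1.12276844]
0 0.388 [ 0.4984 -0.0509] [-0.      0.0009  0.    ] az 0.0
1 0.33 [ 0.5031 -0.0447] [ 0.0066 -0.0031  0.    ] az 0.058
2 0.28 [ 0.5073 -0.0396] [ 0.0125 -0.0061  0.    ] az 0.108
3 0.24 [ 0.5109 -0.0357] [ 0.0173 -0.0084  0.    ] az 0.148
4 0.2 [ 0.5147 -0.0319] [ 0.0222 -0.0105  0.    ] az 0.188
5 0.18 [ 0.5166 -0.0301] [ 0.0247 -0.0114  0.    ] az 0.208
6 0.16 [ 0.5186 -0.0283] [ 0.0272 -0.0123  0.    ] az 0.228
7 0.14 [ 0.5206 -0.0266] [ 0.0297 -0.0132  0.    ] az 0.248
8 0.12 [ 0.5226 -0.0249] [ 0.0322 -0.014   0.    ] az 0.268
9 0.1 [ 0.5247 -0.0232] [ 0.0348 -0.0147  0.    ] az 0.288
10 0.08 [ 0.5268 -0.0216] [ 0.0373 -0.0154  0.    ] az 0.308
```

View pics/w2b.png

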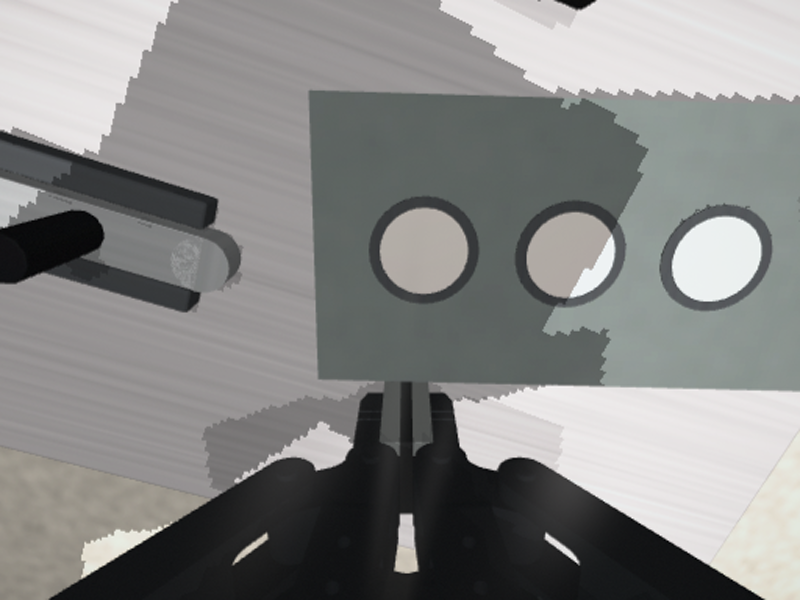

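>>> drive_tool(
  deltas=[
    [[1,0.0066,-0.0031,0,0,0,0.058],[1,0.0125,-0.0061,0,0,0,0.108],[1,0.0173,-0.0084,0,0,0,0.148],[1,0.0222,-0.0105,0,0,0,0.188],[1,0.0247,-0.0114,0,0,0,0.208],[1,0.0265,-0.012,0,0,0,0.225],[1,0.0265,-0.012,0,0,0,0.225],[1,0.0265,-0.012,0,0,0,0.225]],
  ],
)

```text
time_s: 4.32
ee_pos: [0.5178, -0.0297, 0.0176]
tool_rot: [-3.131, -0.258, -0.0]
ft_force: [-0.2, 0.3, -0.1]
gripper_width: 0.002
finger_force: 0.0
```

```bash
python3 - <<'E'
from h import *
st=status.sense(); p=np.array(st['ee_pos']); M=Ro.from_rotvec(st['tool_rot']).as_matrix()
print(st['time_s'],p,st['ft_force'],M.T@st['ft_force'],np.arctan2(M[1,0],M[0,0]))
a=snap('wrist','w3'); cv2.imwrite('pics/w3b.png',cv2.resize(a['frame'],(800,600),interpolation=cv2.INTER_CUBIC))
pin=np.array([.607,-.1275])
for i,th in enumerate([.16,.14,.12,.1,.0816,.06,.05]):
    o=[-.0715,.112]; c,s=np.cos(th),np.sin(th)
    w=pin+[c*o[0]-s*o[1],s*o[0]+c*o[1]]
    t=M.T@np.array([*(w-p[:2]),0]); print(i,round(th,3),w.round(4),t.round(4))
E
```

```text
4.325 [ 0.51775866 -0.02974592  0.01763825] [-0.16646706  0.31125039 -0.10073113] [-0.11337508 -0.33426893  0.1007235 ] 0.1641538636397676
0 0.16 [ 0.5186 -0.0283] [ 0.001  -0.0013  0.    ]
1 0.14 [ 0.5206 -0.0266] [ 0.0033 -0.0027  0.    ]
2 0.12 [ 0.5226 -0.0249] [ 0.0056 -0.004   0.    ]
3 0.1 [ 0.5247 -0.0232] [ 0.0079 -0.0053  0.    ]
4 0.082 [ 0.5266 -0.0217] [ 0.01   -0.0065  0.    ]
5 0.06 [ 0.5289 -0.02  ] [ 0.0126 -0.0078  0.    ]
6 0.05 [ 0.53   -0.0192] [ 0.0138 -0.0084  0.    ]
```

View pics/w3b.png

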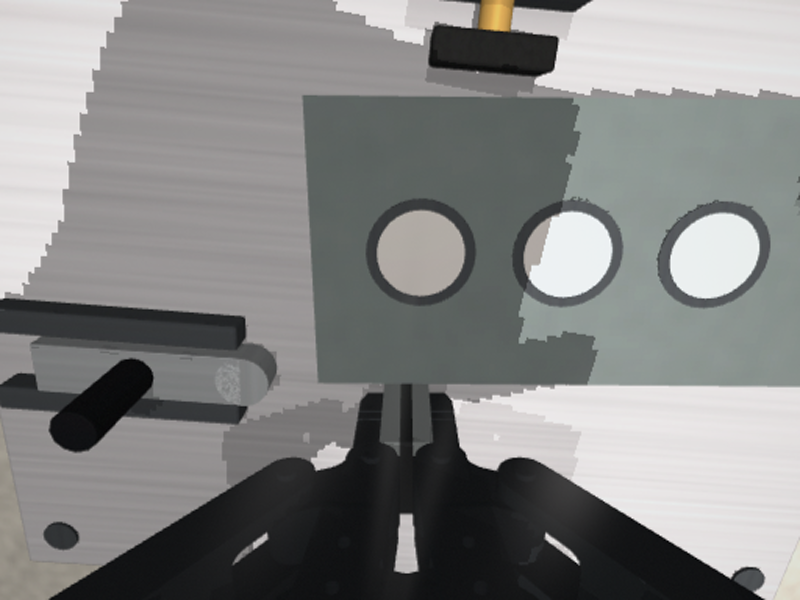

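>>> drive_tool(
  deltas=[
    [[1,0.0015,-0.001,0,0,0,0.013],[1,0.003,-0.0017,0,0,0,0.026],[1,0.004,-0.0022,0,0,0,0.035],[1,0.0045,-0.0025,0,0,0,0.04],[1,0.0045,-0.0025,0,0,0,0.04]],
  ],
)

```text
time_s: 5.0
ee_pos: [0.5218, -0.0263, 0.0176]
tool_rot: [-3.136, -0.194, -0.0]
ft_force: [-0.1, -1.0, -0.2]
gripper_width: 0.002
finger_force: 0.1
```

>>> drive_tool(
  deltas=[
    [[1,0.0005,-0.0002,0,0,0,0.005],[1,0.001,-0.0004,0,0,0,0.01],[1,0.001,-0.0004,0,0,0,0.01]],
  ],
)

```text
time_s: 5.38
ee_pos: [0.5228, -0.0259, 0.0176]
tool_rot: [-3.136, -0.178, 0.0]
ft_force: [-0.6, 0.2, 1.3]
gripper_width: 0.004
finger_force: 0.3
```

>>> drive_tool(
  deltas=[
    [[1,0.0005,-0.0002,0,0,0,0.005],[1,0.001,-0.0004,0,0,0,0.009],[1,0.001,-0.0004,0,0,0,0.009]],
  ],
)

```text
time_s: 5.75
ee_pos: [0.5238, -0.0254, 0.0176]
tool_rot: [3.137, 0.164, 0.0]
ft_force: [-0.0, 0.2, -0.8]
gripper_width: -0.002
finger_force: 0.2
```

>>> drive_tool(
  deltas=[
    [[1,0.0004,-0.0002,0,0,0,0.004],[1,0.0008,-0.0004,0,0,0,0.007],[1,0.0008,-0.0004,0,0,0,0.007]],
  ],
)

```text
time_s: 6.12
ee_pos: [0.5245, -0.0249, 0.0176]
tool_rot: [-3.138, -0.153, -0.0]
ft_force: [-0.2, 0.3, -0.7]
gripper_width: 0.003
finger_force: 0.3
```

>>> drive_tool(
  deltas=[
    [[1,0.0004,-0.0002,0,0,0,0.004],[1,0.0008,-0.0004,0,0,0,0.007],[1,0.0008,-0.0004,0,0,0,0.007]],
  ],
)

```text
time_s: 6.5
ee_pos: [0.5251, -0.0244, 0.0176]
tool_rot: [-3.138, -0.142, 0.001]
ft_force: [-1.4, 0.3, 0.9]
gripper_width: -0.001
finger_force: 0.8
```

>>> drive_tool(
  deltas=[
    [[1,0.0003,-0.0001,0,0,0,0.003],[1,0.0006,-0.0003,0,0,0,0.005],[1,0.0006,-0.0003,0,0,0,0.005]],
  ],
)

```text
time_s: 6.88
ee_pos: [0.5255, -0.0241, 0.0175]
tool_rot: [-3.139, -0.135, 0.001]
ft_force: [-3.7, -0.0, 1.3]
gripper_width: 0.004
finger_force: 2.1
```

>>> drive_tool(
  deltas=[
    [[1,0.0003,-0.0001,0,0,0,0],[1,0.0005,-0.0001,0,0,0,0],[1,0.0005,-0.0001,0,0,0,0]],
  ],
)

```text
time_s: 7.25
ee_pos: [0.5257, -0.0239, 0.0174]
tool_rot: [-3.139, -0.135, 0.002]
ft_force: [-5.5, 1.0, 1.8]
gripper_width: 0.002
finger_force: 2.9
```

>>> drive_tool(
  deltas=[
    [[1,0.0003,0,0,0,0,0],[1,0.0005,0,0,0,0,0],[1,0.0005,0,0,0,0,0]],
  ],
)

```text
time_s: 7.62
ee_pos: [0.5259, -0.0239, 0.0174]
tool_rot: [-3.138, -0.135, 0.003]
ft_force: [-7.9, -0.2, 3.1]
gripper_width: -0.001
finger_force: 3.6
```

>>> drive_tool(
  deltas=[
    [[1,0.0003,0,0,0,0,0],[1,0.0005,0,0,0,0,0],[1,0.0005,0,0,0,0,0],[1,0.0005,0,0,0,0,0],[1,0.0005,0,0,0,0,0],[1,0.0005,0,0,0,0,0],[1,0.0005,0,0,0,0,0],[1,0.0005,0,0,0,0,0],[1,0.0005,0,0,0,0,0],[1,0.0005,0,0,0,0,0]],
  ],
)

```text
time_s: 8.88
ee_pos: [0.526, -0.0239, 0.0173]
tool_rot: [-3.138, -0.135, 0.004]
ft_force: [-8.4, 0.4, 4.3]
gripper_width: -0.0
finger_force: 4.4
```

```bash
python3 - <<'E'
from h import *
st=status.sense(); p=np.array(st['ee_pos']); M=Ro.from_rotvec(st['tool_rot']).as_matrix()
print(st['time_s'],p,st['ft_force'],M.T@st['ft_force'],np.arctan2(M[1,0],M[0,0]))
a=snap('wrist','w4'); cv2.imwrite('pics/w4b.png',cv2.resize(a['frame'],(800,600),interpolation=cv2.INTER_CUBIC))
for i in range(4): optics.snapshot('side'); print(status.sense()['ft_force'])
E
```

```text
8.875 [ 0.52600847 -0.02385759  0.01729229] [-8.41403361  0.40736904  4.31587001] [-8.35819283 -1.12777356 -4.29620582] 0.08569261034819954
[-9.1431676   1.0300466   3.32010617]
[-8.75553951  0.0190797   3.39110802]
[-7.94631481  0.77026322  2.97460729]
[-9.46767912  0.29997701  3.46351667]
```

View pics/w4b.png

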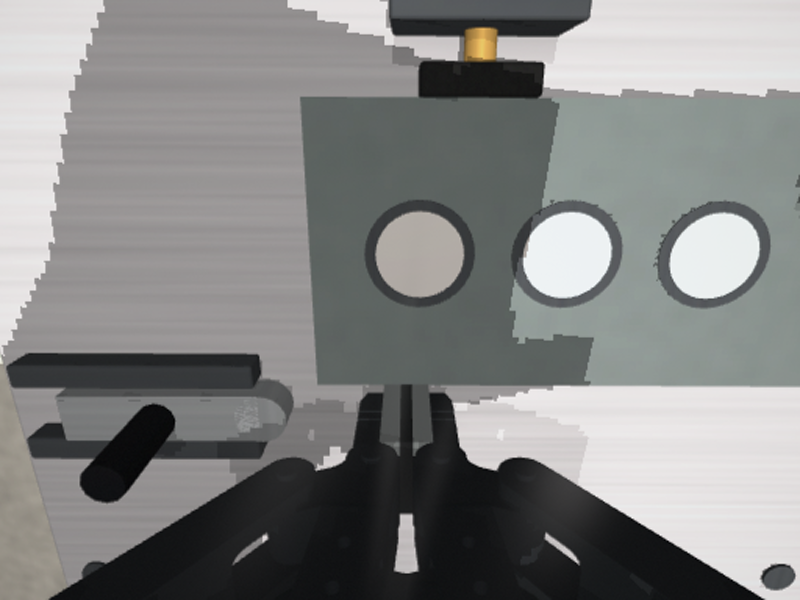

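>>> drive_tool(
  deltas=[
    [[1,0.0003,0,0,0,0,0],[1,0.0003,0,0,0,0,0],[1,0.0003,0,0,0,0,0],[1,0.0003,0,0,0,0,0],[1,0.0003,0,0,0,0,0],[1,0.0003,0,0,0,0,0],[1,0.0003,0,0,0,0,0],[1,0.0003,0,0,0,0,0],[1,0.0003,0,0,0,0,0]],
  ],
)

```text
time_s: 10.25
ee_pos: [0.5261, -0.0238, 0.0172]
tool_rot: [-3.138, -0.135, 0.004]
ft_force: [-9.6, 1.2, 3.7]
gripper_width: 0.0
finger_force: 4.8
```

>>> drive_tool(
  deltas=[
    [[1,-0.001,0,0,0,0,0],[1,-0.002,0,0,0,0,0],[1,-0.004,0,0,0,0,0],[1,-0.012,0,0,0,0,0],[1,-0.025,0,-0.01,0,0,0],[1,-0.025,0,-0.05,0,0,0],[1,-0.025,0,-0.09,0,0,0],[1,-0.025,0,-0.12,0,0,0],[1,-0.025,0,-0.12,0,0,0]],
  ],
)

```text
time_s: 11.38
ee_pos: [0.5032, -0.0259, 0.14]
tool_rot: [-3.137, -0.134, -0.006]
ft_force: [0.5, 0.2, -0.3]
gripper_width: 0.001
finger_force: 0.0
```

```bash
python3 - <<'E'
from h import *
st=status.sense(); p=np.array(st['ee_pos']); M=Ro.from_rotvec(st['tool_rot']).as_matrix()
print(st['time_s'],p,st['ft_force'],np.arctan2(M[1,0],M[0,0]))
a=snap('wrist','w5'); im=cv2.resize(a['frame'],(800,600),interpolation=cv2.INTER_CUBIC)
F=[0.5711,-0.061,0.083]
def w(q,p,z): 
    c,n=np.cos(q[2]),np.sin(q[2]); return np.array([q[0]+(c*p[0]-n*p[1])/1e3,q[1]+(n*p[0]+c*p[1])/1e3,z])
for p_,z in (((-43.5,120),.054),((-43.5,120),.024),((-43.5,80),.022),((-30,70),.026),((-30,-90),.026),((50,70),.026)):
    u=proj(a,w(F,p_,z))*1.5625; cv2.drawMarker(im,tuple(int(round(x)) for x in u),(0,0,255),cv2.MARKER_CROSS,12,1)
cv2.imwrite('pics/w5b.png',im)
for y in (155,140,100):
    g=w(F,(-43.5,y),.036); print(y,g,'tool',(M.T@(g-p)).round(4))
E
```

```text
11.375 [ 0.50320994 -0.02590363  0.14003468] [ 0.49899008  0.22340657 -0.25766242] 0.08558588046724215
155 [0.51489952 0.08986005 0.036     ] tool [ 0.0211 -0.1142  0.1043]
140 [0.51614309 0.07491169 0.036     ] tool [ 0.0211 -0.0992  0.1042]
100 [0.51945928 0.03504939 0.036     ] tool [ 0.021  -0.0592  0.1042]
```

View pics/w5b.png

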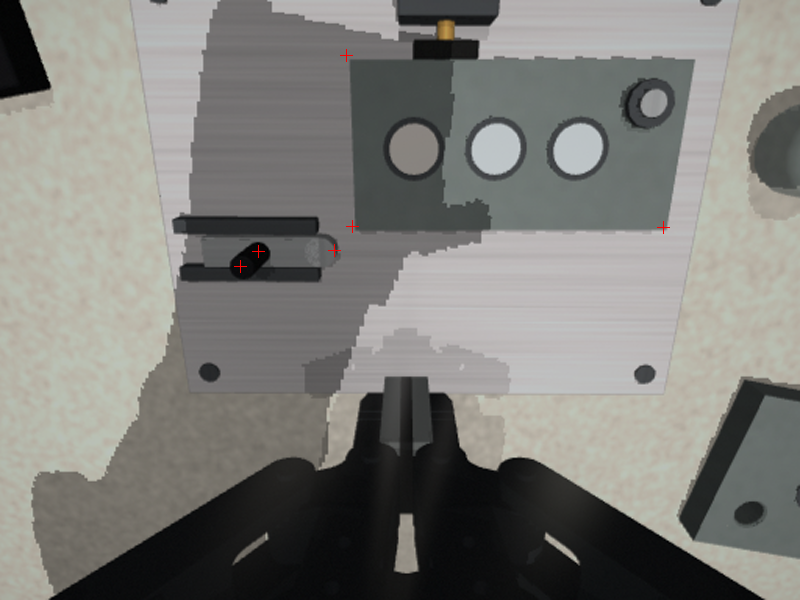

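>>> drive_tool(
  deltas=[
    [[1,0.01,-0.05,0,0,0,0],[1,0.021,-0.1,0,0,0,0],[1,0.021,-0.116,0.04,0,0,0],[1,0.021,-0.116,0.08,0,0,0],[1,0.021,-0.116,0.104,0,0,0],[1,0.021,-0.116,0.105,0,0,0],[1,0.021,-0.116,0.105,0,0,0]],
  ],
)

```text
time_s: 12.3
ee_pos: [0.5136, 0.0911, 0.033]
tool_rot: [3.139, 0.134, -0.0]
ft_force: [0.5, 0.6, -0.1]
gripper_width: 0.001
finger_force: 0.0
```

>>> drive_tool(
  deltas=[
    [[1,0,0.005,0,0,0,0],[1,0,0.01,0,0,0,0],[1,0,0.015,0,0,0,0],[1,0,0.02,0,0,0,0],[1,0,0.025,0,0,0,0],[1,0,0.03,0,0,0,0],[1,0,0.035,0,0,0,0],[1,0,0.04,0,0,0,0],[1,0,0.04,0,0,0,0]],
  ],
)

```text
time_s: 13.42
ee_pos: [0.5171, 0.051, 0.0326]
tool_rot: [3.139, 0.134, -0.0]
ft_force: [-0.9, -0.4, 0.1]
gripper_width: 0.001
finger_force: 0.0
```

```bash
python3 - <<'E'
from h import *
st=status.sense(); print(st['time_s'],st['ee_pos'],st['ft_force'])
a=snap('wrist','w6'); cv2.imwrite('pics/w6b.png',cv2.resize(a['frame'],(800,600),interpolation=cv2.INTER_CUBIC))
E
```

```text
13.425 [0.51705535 0.0509589  0.03258302] [-0.93257468 -0.42226356  0.07274891]
```

View pics/w6b.png

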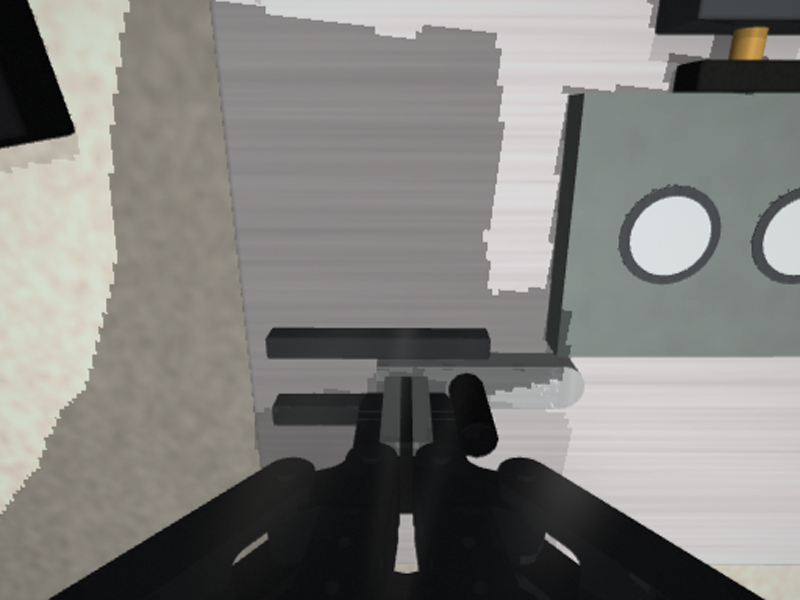

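>>> drive_tool(
  deltas=[
    [[1,0,0.004,0,0,0,0],[1,0,0.008,0,0,0,0],[1,0,0.012,0,0,0,0],[1,0,0.015,0,0,0,0],[1,0,0.017,0,0,0,0],[1,0,0.018,0,0,0,0],[1,0,0.018,0,0,0,0]],
  ],
)

```text
time_s: 14.35
ee_pos: [0.5187, 0.0335, 0.0326]
tool_rot: [3.139, 0.135, 0.0]
ft_force: [-1.0, 0.8, -0.1]
gripper_width: 0.001
finger_force: 0.1
```

>>> drive_tool(
  deltas=[
    [[1,0,0.001,0,0,0,0],[1,0,0.002,0,0,0,0],[1,0,0.0025,0,0,0,0],[1,0,0.0025,0,0,0,0]],
  ],
)

```text
time_s: 14.85
ee_pos: [0.5187, 0.0323, 0.0326]
tool_rot: [-3.138, -0.136, 0.0]
ft_force: [-1.6, 8.4, 0.6]
gripper_width: -0.004
finger_force: 4.0
```

```bash
python3 - <<'E'
from h import *
a=snap('wrist','w7'); cv2.imwrite('pics/w7b.png',cv2.resize(a['frame'],(800,600),interpolation=cv2.INTER_CUBIC))
E
```

```text
(no output)
```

View pics/w7b.png

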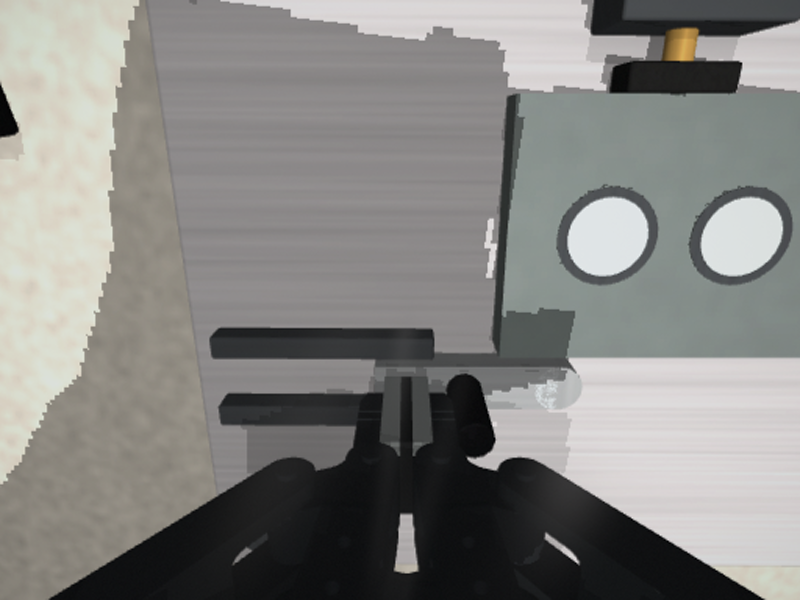

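>>> drive_tool(
  deltas=[
    [[1,0,0.001,0,0,0,0],[1,0,0.0015,0,0,0,0],[1,0,0.0015,0,0,0,0]],
  ],
)

```text
time_s: 15.28
ee_pos: [0.5188, 0.032, 0.0327]
tool_rot: [-3.136, -0.138, 0.001]
ft_force: [-3.1, 15.5, 1.5]
gripper_width: 0.002
finger_force: 7.6
```

>>> drive_tool(
  deltas=[
    [[1,0,-0.005,0,0,0,0],[1,0,-0.015,0,0,0,0],[1,0,-0.02,-0.03,0,0,0],[1,0,-0.02,-0.08,0,0,0],[1,-0.02,0,-0.13,0,0,0],[1,-0.03,0.03,-0.13,0,0,0],[1,-0.03,0.03,-0.13,0,0,0],[1,-0.03,0.03,-0.13,0,0,0]],
  ],
)

```text
time_s: 16.27
ee_pos: [0.4917, -0.0023, 0.1625]
tool_rot: [-3.139, -0.135, 0.0]
ft_force: [-0.7, 0.1, 0.3]
gripper_width: 0.001
finger_force: 0.0
```

```bash
python3 - <<'E'
from h import *
a=snap('wrist','w8'); im=cv2.resize(a['frame'],(800,600),interpolation=cv2.INTER_CUBIC)
F=[0.5711,-0.061,0.083]
def w(q,p,z): 
    c,n=np.cos(q[2]),np.sin(q[2]); return np.array([q[0]+(c*p[0]-n*p[1])/1e3,q[1]+(n*p[0]+c*p[1])/1e3,z])
for p_,z in (((-43.5,80),.054),((-43.5,40),.022),((-30,70),.026),((-30,-90),.026),((50,70),.026)):
    u=proj(a,w(F,p_,z))*1.5625; cv2.drawMarker(im,tuple(int(round(x)) for x in u),(0,0,255),cv2.MARKER_CROSS,12,1)
cv2.imwrite('pics/w8b.png',im); st=status.sense(); print(st['time_s'],st['ee_pos'],st['ft_force'])
E
```

```text
16.325 [ 0.49169363 -0.00212703  0.16233603] [ 1.21799099 -0.74388288  0.22445824]
```

View pics/w8b.png

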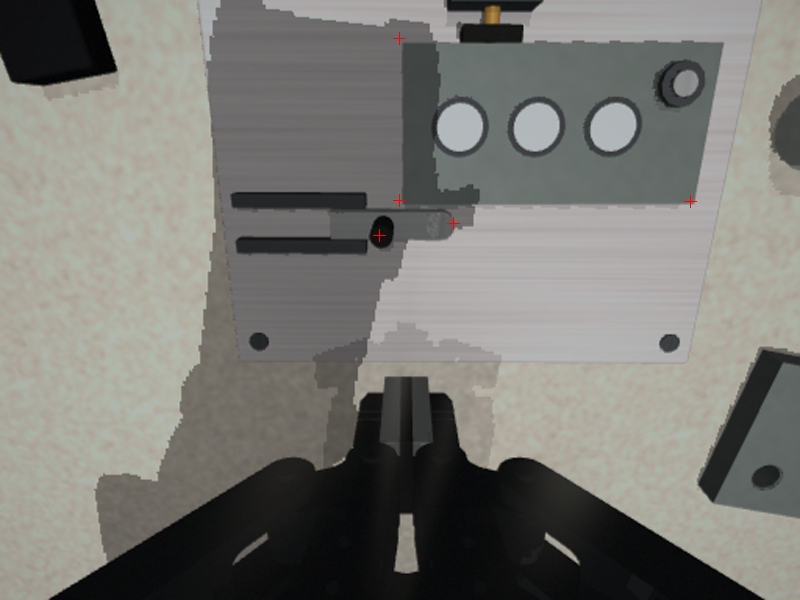

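The picture shows the carrier's edge against the black stop face (row 43). The bolt nose is at (452, 222), on the predicted fully-across mark. The knob is at its mark (380, 235), and the arm is clear of everything.

```bash
python3 -c "
from cell import ticket
print(ticket.sign_off())"
```

```text
the job is handed in; nothing more can be done
None
```

I swung the carrier home and pressed it on the stop for over a second with about 9–10 N measured at the wrist. The bolt then went across to its rigid end and the arm backed clear, and I handed the job in at about 16 s; no verdict came back.

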